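# Load the overlocker's thread stand from the storage rack in the same order

## Robot

A 6-joint arm with a two-finger parallel gripper is mounted at the origin on a cart in front of the work surface, level with it; the furniture and walls round the work are solid. World frame = base frame: x ahead of the robot, y to its left, z up, the work surface at z = 0. Lengths are in m, angles in rad, forces in N, time in s.
With the tool pointing down it reaches from about 0.35 to 0.85 m from the base axis. Payload 8.1 kg.
Tool frame: the origin (TCP) lies between the finger pads, 19 mm behind the fingertips; this is the grasp point; z points along the fingers, y is the line along which they close (so a half turn about z gives the same grasp; the last joint's range is limited). The gripper opens to 93 mm and grips with 3 to 60 N. Pads are 15 mm wide; open, the fingers measure 128 mm over their backs; the gripper's body (75 mm by 188 mm) begins 65 mm behind the grasp point.
Start: joints at [-1.354, 0.13, 1.488, -0, 1.523, -0.085], TCP at [0.178, -0.573, 0.237] pointing down, gripper open.
Joint ranges: [-2.96, 2.96], [-0.89, 2.26], [0.02, 2.5], [-1.34, 4.48], [0, 2.73], [-2.66, 2.66]. Speed limits (rad/s): [2.39, 2.39, 2.79, 3.14, 3.14, 3.14].

## Interface

Orientations are given as a 3x3 rotation matrix whose columns are the frame's x, y, z axes.
In Python, from station import bot, vision, job gives the robot as it stands.
- The arm moves only by the tool carry_out, never from a script. Its argument "steps" is one flat list of numbers, 4 for each row, row after row: the shift along the world's x, y, z in mm, then the turn about the world's z in rad. A call has 1 to 12 rows; each row is the pose to reach, as a shift and turn from the pose commanded when the call began; what a row does not reach only later rows make up. A row lasts 1/8 s, in which the tool goes at most 62.5 mm and 10.7 degrees, less where a joint would pass 70% of its speed; a pose out of reach is approached as far as the arm can. A call with a gripper value outside its range is refused whole. "hand" is the gripper command: -1 is fully open, 1 is shut, values between are in proportion, set as the call begins (left out, the last holds). The fingers move at their own pace and stop on an object; "newtons" is the grip in N (left out, the last holds). Time passes only in rows, so rows that repeat a pose let the fingers close. It gives the time, the measured TCP pose, the force, the opening and the grip force at its end, in the units of the state.
- bot.read_state(): the state, without advancing time (a new reading comes with each control period).
- vision.camera(name): name is "scene" or "top"; returns (picture, depth): 480x640x3 uint8, red, green, blue; 480x640 float32, m along the optical axis (not along the pixel's ray), 0 where there is no reading.
- vision.camera_info(name): a dict with "mtx" (3x3 intrinsics, pixels), "dist_coeffs" ([k1, k2, p1, p2, k3] as OpenCV has them; the pictures are not rectified), "pose" (4x4, takes a point from camera to world coordinates). Camera axes: x right, y down, z forward; pixel columns grow to the right and rows downward; lengths in m; the calibration is good to about 2 mm. A picture is of the moment at which its call begins. camera_info takes no time and is no camera call.
- job.finish_job(): hands the job in; it is judged then, once.
The state is a dict: "t": time; "qpos": joint angles; "joint_vel": joint speeds; "tau": joint torques, N m; "eef_pos": TCP position; "tool_rot": TCP orientation; "contact_force": force on the tool from outside, world axes, zero at the start; "ft_torque": the same for the moment, N m; "width": finger opening in m; "grasp_force": force on a finger pad.
Only numpy, scipy, OpenCV 4.12 (cv2) and the standard library are available. Lean on these libraries where they do the work, as an engineer would, in place of code of your own. Each camera call takes 0.05 s, during which the arm holds its last target. There are 200 camera calls.

## Task

Load the overlocker's white thread stand: move the four packages of thread one by one from the wooden storage rack onto the stand's four pins, each lowered right down over its pin so that it stands flat on the felt. Keep their order: the thread that stands leftmost on the rack goes on the leftmost pin, the next on the next pin, and so on to the right, so that each keeps its place in the threading sequence; do not tip any of them over.

Things in the scene. Friction and masses are not known exactly. Their poses are not given: they have to be found in the camera images.
- thread_tall: Tallest thread: slim cream cone, 105 mm tall, 45 mm in diameter near the foot, tapering to 32 mm at 92 mm height, then a bare brown card tip, 22 mm. Good grip: TCP 78 mm above its underside (35 mm in diameter). Origin: centre of the underside, z up its axis. Loose, 40 to 160 g, upright at the start. A bore 26 mm wide, 40 mm deep in its underside goes over a peg or pin.
- thread_tube: Straight pale cylinder of thread on a white plastic tube, 90 mm tall, 38 mm in diameter, flanges 41 mm. Good grip: TCP 68 mm above its underside. Origin: centre of the underside, z up its axis. Loose, 40 to 160 g, upright at the start. A bore 26 mm wide, 40 mm deep in its underside goes over a peg or pin.
- thread_short: Short stout cone of tan linen thread, 74 mm tall, 46 mm in diameter near the foot, tapering to 37 mm at 60 mm height, then a bare brown card tip, 24 mm. Good grip: TCP 47 mm above its underside (40 mm in diameter). Origin: centre of the underside, z up its axis. Loose, 40 to 160 g, upright at the start. A bore 26 mm wide, 40 mm deep in its underside goes over a peg or pin.
- thread_squat: Lowest: squat spool of white thread between two wooden flanges 44 mm in diameter, 60 mm tall. Good grip: TCP 45 mm above its underside, across the upper flange. Origin: centre of the underside, z up its axis. Loose, 40 to 160 g, upright at the start. A bore 26 mm wide, 40 mm deep in its underside goes over a peg or pin.
- peg_tall: Fixed wooden peg of the storage rack on which thread_tall stands at the start (any place in the row). Collar 54 mm in diameter, 6 mm thick, seen as a ring round the thread's foot; dowel 9 mm in diameter, 40 mm high above the collar, inside the bore. Origin: centre of the collar's underside, 14 mm above the table; the thread rests on the collar's top.
- peg_tube: Fixed wooden peg of the storage rack on which thread_tube stands at the start (any place in the row). Collar 54 mm in diameter, 6 mm thick, seen as a ring round the thread's foot; dowel 9 mm in diameter, 40 mm high above the collar, inside the bore. Origin: centre of the collar's underside, 14 mm above the table; the thread rests on the collar's top.
- peg_short: Fixed wooden peg of the storage rack on which thread_short stands at the start (any place in the row). Collar 54 mm in diameter, 6 mm thick, seen as a ring round the thread's foot; dowel 9 mm in diameter, 40 mm high above the collar, inside the bore. Origin: centre of the collar's underside, 14 mm above the table; the thread rests on the collar's top.
- peg_squat: Fixed wooden peg of the storage rack on which thread_squat stands at the start (any place in the row). Collar 54 mm in diameter, 6 mm thick, seen as a ring round the thread's foot; dowel 9 mm in diameter, 40 mm high above the collar, inside the bore. Origin: centre of the collar's underside, 14 mm above the table; the thread rests on the collar's top.
- storage_rack: Wooden storage rack, fixed: plinth 62 x 240 mm, 14 mm high, with the four pegs in a row along its y axis at y = +90, +30, -30 and -90 mm. Origin: centre of the underside, z up. +y is the left end as the robot sees it (yaw 0.14 to 0.42 rad).
- thread_stand: Thread stand, fixed: white base, x -31 to +45 mm, with four steel pins along its y axis at x = 0, y = +90, +30, -30, -90 mm. Pins 8 mm in diameter, round tips 53 mm above the table; dark felts 49 mm in diameter, top (seat) 13 mm above the table. Mast folded behind, x over 26 mm, under 25 mm high. Origin: centre under the pin row, on the table, z up; +y is left (yaw 0.14 to 0.42).

How it is judged:
At the end, for the whole second after the job is handed in: Every thread stands on the stand's pin with the same number from the left as its own peg has on the rack: within 15 mm of the pin's axis in the stand's x and y, underside within 5 mm of the felt's height (13 mm over the table), upright within 0.1 rad, released and at rest (((y of peg_tall in the frame of storage_rack between 0.075 and 0.105 m and y of thread_tall in the frame of thread_stand between 0.075 and 0.105 m) or (y of peg_tall in the frame of storage_rack between 0.015 and 0.045 m and y of thread_tall in the frame of thread_stand between 0.015 and 0.045 m) or (y of peg_tall in the frame of storage_rack between -0.045 and -0.015 m and y of thread_tall in the frame of thread_stand between -0.045 and -0.015 m) or (y of peg_tall in the frame of storage_rack between -0.105 and -0.075 m and y of thread_tall in the frame of thread_stand between -0.105 and -0.075 m)) and x of thread_tall in the frame of thread_stand between -0.015 and 0.015 m and z of thread_tall in the frame of thread_stand between 0.008 and 0.018 m and angle between each of thread_tall, thread_tube, thread_short, thread_squat's own z axis and vertical below 0.1 rad and linear speed of each of thread_tall, thread_tube, thread_short, thread_squat below 0.02 m/s and angular speed of each of thread_tall, thread_tube, thread_short, thread_squat below 0.3 rad/s and ((y of peg_tube in the frame of storage_rack between 0.075 and 0.105 m and y of thread_tube in the frame of thread_stand between 0.075 and 0.105 m) or (y of peg_tube in the frame of storage_rack between 0.015 and 0.045 m and y of thread_tube in the frame of thread_stand between 0.015 and 0.045 m) or (y of peg_tube in the frame of storage_rack between -0.045 and -0.015 m and y of thread_tube in the frame of thread_stand between -0.045 and -0.015 m) or (y of peg_tube in the frame of storage_rack between -0.105 and -0.075 m and y of thread_tube in the frame of thread_stand between -0.105 and -0.075 m)) and x of thread_tube in the frame of thread_stand between -0.015 and 0.015 m and z of thread_tube in the frame of thread_stand between 0.008 and 0.018 m and ((y of peg_short in the frame of storage_rack between 0.075 and 0.105 m and y of thread_short in the frame of thread_stand between 0.075 and 0.105 m) or (y of peg_short in the frame of storage_rack between 0.015 and 0.045 m and y of thread_short in the frame of thread_stand between 0.015 and 0.045 m) or (y of peg_short in the frame of storage_rack between -0.045 and -0.015 m and y of thread_short in the frame of thread_stand between -0.045 and -0.015 m) or (y of peg_short in the frame of storage_rack between -0.105 and -0.075 m and y of thread_short in the frame of thread_stand between -0.105 and -0.075 m)) and x of thread_short in the frame of thread_stand between -0.015 and 0.015 m and z of thread_short in the frame of thread_stand between 0.008 and 0.018 m and ((y of peg_squat in the frame of storage_rack between 0.075 and 0.105 m and y of thread_squat in the frame of thread_stand between 0.075 and 0.105 m) or (y of peg_squat in the frame of storage_rack between 0.015 and 0.045 m and y of thread_squat in the frame of thread_stand between 0.015 and 0.045 m) or (y of peg_squat in the frame of storage_rack between -0.045 and -0.015 m and y of thread_squat in the frame of thread_stand between -0.045 and -0.015 m) or (y of peg_squat in the frame of storage_rack between -0.105 and -0.075 m and y of thread_squat in the frame of thread_stand between -0.105 and -0.075 m)) and x of thread_squat in the frame of thread_stand between -0.015 and 0.015 m and z of thread_squat in the frame of thread_stand between 0.008 and 0.018 m); the robot touches nothing.
It fails at once if a thread package is tipped over (leans by more than 0.7 rad) (angle between any of thread_tall, thread_tube, thread_short, thread_squat's own z axis and vertical above 0.7 rad).
It also fails if it takes over 115 s, if anything falls off the work surface, if the arm or the gripper's body presses on something with over 40 N, if the wrist force passes 120 N, or if a joint passes its speed limit or range.

## Working session

There is one attempt and no reset: what is moved stays moved. The work goes in short steps, Python scripts to look and compute and a tool call to move; the robot and the scene stay as the last step left them, time stands still between calls to the robot, and variables do not carry over. Pictures are saved under pics/ and viewed, at most 14 in all, crops included, and the job is handed in when it is done.

Besides the shell and the picture viewer there is one more tool, called after "Request:" as name(argument=value, ...), one argument or row to a line, values as JSON. carry_out: Moves the arm, as the interface text tells. Its arguments: {"type":"object","properties":{"steps":{"type":"array"},"hand":{"type":"number"},"newtons":{"type":"number"}},"required":["steps"]}

```bash
mkdir -p pics
cat > h.py <<'E'
import numpy as np, cv2
from station import bot, vision, job
def snap(n,f):
    p,d=vision.camera(n); cv2.imwrite(f'pics/{f}.png',p[:,:,::-1]); np.save(f'pics/{f}.npy',d); return p,d
def ray(n,uv):
    c=vision.camera_info(n); K=np.array(c['mtx'],float);T=np.array(c['pose'])
    x=cv2.undistortPoints(np.array(uv,float).reshape(-1,1,2),K,np.array(c['dist_coeffs'],float)).reshape(-1,2)
    return T,np.c_[x,np.ones(len(x))]
def at_z(n,uv,z):
    T,r=ray(n,uv); d=r@T[:3,:3].T; o=T[:3,3]
    return o+d*((np.asarray(z)-o[2])/d[:,2])[:,None]
def at_d(n,uv,d):
    T,r=ray(n,uv); return (r*np.asarray(d)[:,None])@T[:3,:3].T+T[:3,3]
E
python3 - <<'E'
from h import *
for n in('scene','top'):
    snap(n,n+'0'); print(n,np.round(vision.camera_info(n)['pose'],3).tolist(),np.round(vision.camera_info(n)['mtx'],0).tolist())
s=bot.read_state();print(s['t'],s['eef_pos'],s['tool_rot'])
E
```

```text
scene [[-0.775, -0.364, 0.517, 0.052], [-0.632, 0.459, -0.624, 0.695], [-0.01, -0.81, -0.586, 0.58], [0.0, 0.0, 0.0, 1.0]] [[527.0, 0.0, 311.0], [0.0, 527.0, 245.0], [0.0, 0.0, 1.0]]
top [[-0.01, -0.998, 0.065, 0.43], [-1.0, 0.008, -0.017, 0.143], [0.017, -0.065, -0.998, 0.928], [0.0, 0.0, 0.0, 1.0]] [[484.0, 0.0, 315.0], [0.0, 484.0, 244.0], [0.0, 0.0, 1.0]]
0.1 [ 0.17825004 -0.57241368  0.23649584] [[ 9.54804635e-01  2.97233855e-01 -3.78787571e-04]
 [ 2.97234074e-01 -9.54803296e-01  1.60349184e-03]
 [ 1.14944440e-04 -1.64361002e-03 -9.99998643e-01]]
```

View pics/scene0.png

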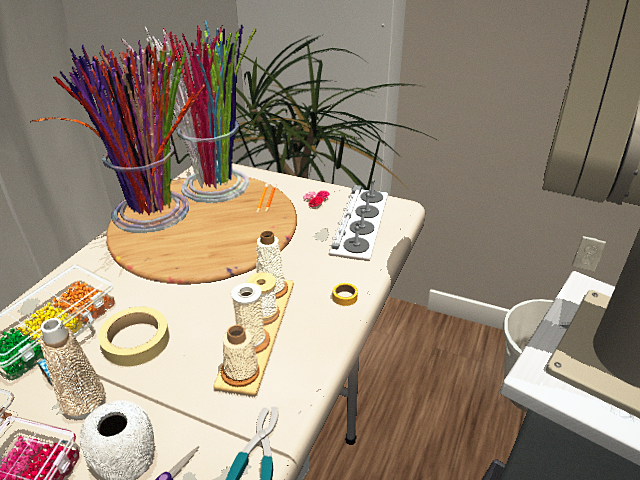

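View pics/top0.png

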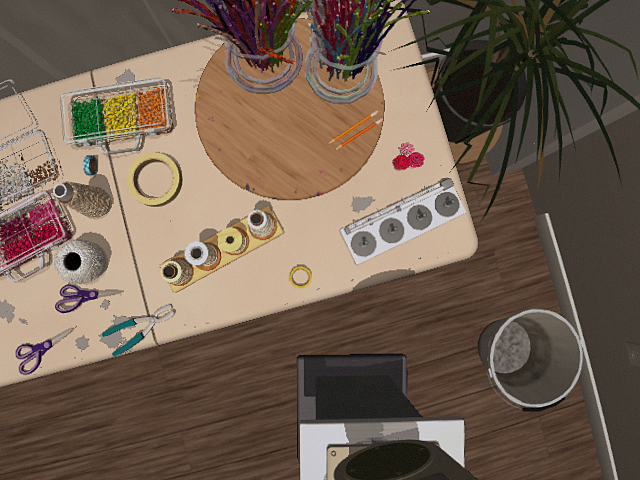

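The rack holds, left to right, short (top view 175,270), tube (197,253), squat (232,239) and tall (262,220). The stand's pins are at about (363,242), (392,230), (420,215) and (447,204). I'll enlarge both.

Run:
```python
import cv2
a=cv2.imread('pics/top0.png')
r=cv2.resize(a[195:305,150:290],None,fx=5,fy=5,interpolation=cv2.INTER_CUBIC)
s=cv2.resize(a[170:280,335:475],None,fx=5,fy=5,interpolation=cv2.INTER_CUBIC)
cv2.imwrite('pics/r.png',r);cv2.imwrite('pics/s.png',s)
b=cv2.imread('pics/scene0.png')
cv2.imwrite('pics/sc.png',cv2.resize(b[180:400,205:405],None,fx=2.7,fy=2.7,interpolation=cv2.INTER_CUBIC))
```

```text
(no output)
```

View pics/r.png

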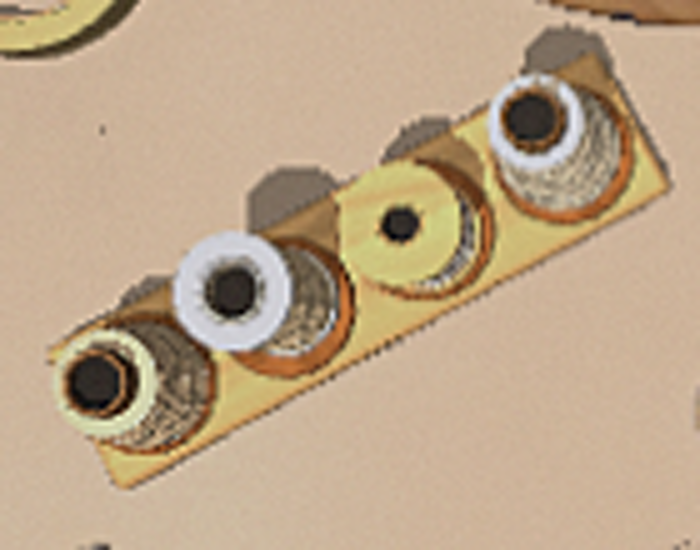

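View pics/s.png

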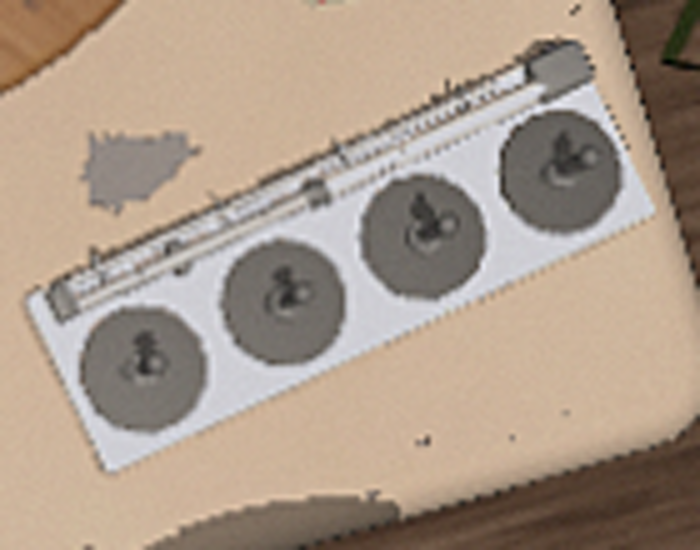

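View pics/sc.png

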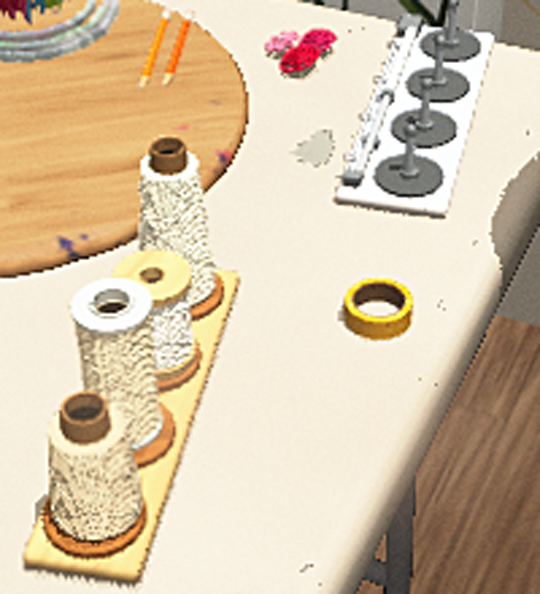

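Crops (5x): thread tops are short (98,380), tube (233,292), squat (400,224) and tall (534,118). Felt centres are (143,369), (284,302), (423,236) and (561,171). The 2.7x scene crop shows the tops at (84,405), (111,304), (151,274), (169,150) and felts at (408,176), (424,128), (438,83), (450,44).

```bash
cat > m.py <<'E'
from h import *
def full(p,k,o): return (np.array(p,float)+.5)/k-.5+np.array(o)
def tri(a,b):
    out=[]
    Ta,ra=ray('top',a);Tb,rb=ray('scene',b)
    for x,y in zip(ra@Ta[:3,:3].T,rb@Tb[:3,:3].T):
        A=np.c_[x,-y]; s=np.linalg.lstsq(A,Tb[:3,3]-Ta[:3,3],rcond=None)[0]
        p=Ta[:3,3]+s[0]*x;q=Tb[:3,3]+s[1]*y
        out.append(np.r_[(p+q)/2,np.linalg.norm(p-q)])
    return np.round(np.array(out)*1000,1)
if __name__=='__main__':
    tt=full([(98,380),(233,292),(400,224),(534,118)],5,(150,195))
    st=full([(84,405),(111,304),(151,274),(169,150)],2.7,(205,180))
    tf=full([(143,369),(284,302),(423,236),(561,171)],5,(335,170))
    sf=full([(408,176),(424,128),(438,83),(450,44)],2.7,(205,180))
    print(tri(tt,st));print(tri(tf,sf))
    print('tops at text height');P=at_z('top',tt,np.array([94,110,80,125])/1e3);print(np.round(P*1e3,1))
    print(np.round(at_z('scene',st,np.array([94,110,80,125])/1e3)*1e3,1))
    F=at_z('top',tf,[.013]*4);print('felt',np.round(F*1e3,1))
    G=at_z('scene',sf,[.013]*4);print('felt',np.round(G*1e3,1))
    for Q in(P,F,G): d=Q[0]-Q[3];print(np.linalg.norm(d[:2]),np.arctan2(-d[0],d[1]))
    c=at_z('top',full([(50,352),(125,488),(668,187),(595,55)],5,(150,195)),[.014]*4);print('rack c',c.mean(0),np.round(c*1e3))
    d=np.load('pics/top0.npy')
    for u,v in [(200,255),(245,245)]: print(d[v,u])
E
python3 m.py
```

```text
[[4.392e+02 3.820e+02 9.320e+01 1.000e-01]
 [4.688e+02 3.318e+02 1.072e+02 4.000e-01]
 [4.936e+02 2.790e+02 7.970e+01 4.000e-01]
 [5.255e+02 2.273e+02 1.207e+02 3.000e-01]]
[[ 4.892e+02  3.580e+01  1.030e+01  7.000e-01]
 [ 5.142e+02 -1.900e+01  1.040e+01  2.000e-01]
 [ 5.391e+02 -7.310e+01  1.210e+01  0.000e+00]
 [ 5.646e+02 -1.281e+02  1.110e+01  8.000e-01]]
tops at text height
[[439.2 381.7  94. ]
 [468.5 331.  110. ]
 [493.4 278.9  80. ]
 [525.2 226.9 125. ]]
[[438.6 382.6  94. ]
 [466.6 334.1 110. ]
 [493.5 279.4  80. ]
 [521.  231.5 125. ]]
felt [[ 488.7   36.    13. ]
 [ 513.9  -18.5   13. ]
 [ 539.   -72.9   13. ]
 [ 564.  -127.7   13. ]]
felt [[ 487.4   39.2   13. ]
 [ 512.2  -15.7   13. ]
 [ 538.4  -71.8   13. ]
 [ 563.2 -125.1   13. ]]
0.17708562841702366 0.5069642004803014
0.18016854667464788 0.4310970083525491
0.1809513267404963 0.4322023518091581
rack c [0.480989   0.30507122 0.014     ] [[451. 423.  14.]
 [399. 394.  14.]
 [512. 188.  14.]
 [562. 215.  14.]]
0.82761514
0.90076715
```

Request:
carry_out(
  steps=[50,70,0,0.15,100,140,0,0.3,150,210,0,0.45,200,280,0,0.6,240,335,0,0.75,270,380,0,0.9,302,422,0,1.05,302,422,0,1.05],
  hand=-1,
)

```text
t: 1.1
eef_pos: [0.47, -0.1643, 0.2373]
tool_rot: [[0.215, 0.977, -0.0], [0.977, -0.215, -0.0], [-0.0, -0.0, -1.0]]
contact_force: [0.2, -0.5, 0.5]
width: 0.0932
grasp_force: 0.0
```

Request:
carry_out(
  steps=[0,60,0,0.12,0,120,0,0.24,0,180,0,0.36,0,240,0,0.5,-5,300,0,0.6,-10,360,0,0.7,-20,420,0,0.71,-30,480,0,0.71,-41,532,0,0.71,-41,532,0,0.71,-41,532,0,0.71],
)

```text
t: 2.48
eef_pos: [0.428, 0.3655, 0.2369]
tool_rot: [[-0.472, 0.881, -0.001], [0.881, 0.472, -0.001], [-0.001, -0.001, -1.0]]
contact_force: [1.1, -0.3, -1.1]
width: 0.093
grasp_force: 0.0
```

Run:
```python
from h import *
s=bot.read_state();print(s['t'],s['eef_pos'],np.round(s['tool_rot'],3).tolist(),s['contact_force'],s['width'],s['qpos'])
```

```text
2.475 [0.42800221 0.36547213 0.23685751] [[-0.472, 0.881, -0.001], [0.881, 0.472, -0.001], [-0.001, -0.001, -1.0]] [ 1.06722883 -0.27898663 -1.10352376] 0.09297379502962798 [ 6.15954144e-01  3.16559652e-02  1.59336173e+00 -4.64471940e-04
  1.51779767e+00  1.24139043e-01]
```

Request:
carry_out(
  steps=[6,8,0,0,11,16,-20,0,11,16,-60,0,11,16,-60,0,11,16,-60,0,11,16,-60,0],
)

```text
t: 3.22
eef_pos: [0.4402, 0.3823, 0.1793]
tool_rot: [[-0.471, 0.882, 0.002], [0.882, 0.471, 0.002], [0.0, 0.003, -1.0]]
contact_force: [-1.0, 0.0, -0.2]
width: 0.0931
grasp_force: 0.0
```

Request:
carry_out(
  steps=[-1,0,-30,0,-1,0,-60,0,-1,0,-85,0,-1,0,-105,0,-1,0,-112,0,-1,0,-112,0,-1,0,-112,0],
)

```text
t: 4.1
eef_pos: [0.439, 0.3824, 0.0668]
tool_rot: [[-0.472, 0.882, 0.002], [0.882, 0.472, 0.001], [0.0, 0.002, -1.0]]
contact_force: [0.1, 0.7, 0.3]
width: 0.0931
grasp_force: 0.0
```

Request:
carry_out(
  steps=[0,0,0,0,0,0,0,0,0,0,0,0,0,0,0,0,0,0,0,0,0,0,0,0,0,0,0,0,0,0,0,0],
  hand=1,
  newtons=15,
)

```text
t: 5.1
eef_pos: [0.4384, 0.3818, 0.0655]
tool_rot: [[-0.471, 0.882, 0.0], [0.882, 0.471, 0.0], [0.0, 0.0, -1.0]]
contact_force: [0.9, -0.2, -0.5]
width: 0.0428
grasp_force: 15.0
```

Request:
carry_out(
  steps=[0,0,5,0,0,0,20,0,0,0,45,0,0,0,80,0,0,0,115,0,0,0,135,0,0,0,135,0],
  newtons=25,
)

```text
t: 5.98
eef_pos: [0.4392, 0.3825, 0.2027]
tool_rot: [[-0.472, 0.882, 0.003], [0.882, 0.472, 0.002], [0.001, 0.004, -1.0]]
contact_force: [-0.1, -0.1, -1.5]
width: 0.0429
grasp_force: 24.9
```

Request:
carry_out(
  steps=[5,-30,0,0,10,-70,0,0,17,-115,0,0,24,-165,0,0,31,-215,0,-0.02,38,-265,0,-0.04,44,-310,0,-0.06,50,-345,0,-0.06,50,-345,0,-0.06,50,-345,0,-0.06,50,-345,0,-0.06],
)

```text
t: 7.35
eef_pos: [0.4878, 0.0378, 0.1998]
tool_rot: [[-0.419, 0.908, -0.001], [0.908, 0.419, 0.0], [0.001, -0.001, -1.0]]
contact_force: [-0.1, -0.5, -1.4]
width: 0.0426
grasp_force: 24.9
```

Run:
```python
from h import *
s=bot.read_state();print(s['t'],s['eef_pos'],s['width'],s['grasp_force'])
a,_=snap('scene','sc1');b,_=snap('top','tp1')
x=cv2.resize(a[80:280,280:440],None,fx=2.5,fy=2.5);y=cv2.resize(b[150:310,310:470],None,fx=2.5,fy=2.5)
h=max(x.shape[0],y.shape[0]);y=cv2.copyMakeBorder(y,0,h-y.shape[0],0,0,0)
cv2.imwrite('pics/c1.png',np.hstack([x,y])[:,:,::-1])
```

```text
7.35 [0.48782657 0.03778352 0.19978325] 0.0426239827820397 24.936020337045193
```

View pics/c1.png

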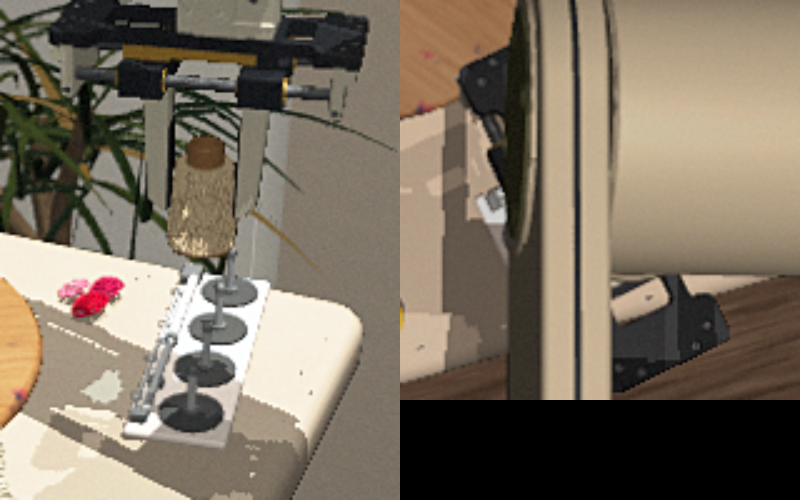

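The short cone hangs upright between the fingers, at crop (205,200), so I'm lowering it onto pin 1.

Request:
carry_out(
  steps=[0,-1,-40,0,0,-1,-80,0,0,-1,-95,0,0,-1,-105,0,0,-1,-115,0,0,-1,-125,0,0,-1,-133,0,0,-1,-138,0,0,-1,-140,0,0,-1,-140,0,0,-1,-140,0],
)

```text
t: 8.82
eef_pos: [0.4886, 0.0358, 0.0608]
tool_rot: [[-0.418, 0.909, 0.001], [0.909, 0.418, -0.0], [-0.0, 0.001, -1.0]]
contact_force: [0.4, -0.0, -1.1]
width: 0.0425
grasp_force: 24.9
```

Request:
carry_out(
  steps=[0,0,-1,0,0,0,-2,0,0,0,-2,0],
)

```text
t: 9.2
eef_pos: [0.4883, 0.0358, 0.0585]
tool_rot: [[-0.418, 0.909, 0.0], [0.909, 0.418, -0.0], [-0.0, 0.0, -1.0]]
contact_force: [0.9, 0.2, -0.7]
width: 0.0427
grasp_force: 24.9
```

Request:
carry_out(
  steps=[0,0,0,0,0,0,0,0,0,0,0,0,0,0,0,0,0,0,0,0,0,0,20,0,0,0,70,0,0,0,130,0,0,0,150,0,0,0,150,0],
  hand=-1,
)

```text
t: 10.45
eef_pos: [0.4896, 0.0357, 0.2106]
tool_rot: [[-0.418, 0.909, 0.004], [0.909, 0.418, -0.0], [-0.002, 0.004, -1.0]]
contact_force: [0.2, -0.2, 0.1]
width: 0.0929
grasp_force: 0.0
```

Request:
carry_out(
  steps=[-4,50,0,0.02,-8,110,0,0.04,-12,170,0,0.06,-16,230,0,0.06,-19,275,0,0.06,-21,296,0,0.06,-21,296,0,0.06,-21,296,0,0.06],
)

```text
t: 11.45
eef_pos: [0.4674, 0.3304, 0.2077]
tool_rot: [[-0.471, 0.882, -0.001], [0.882, 0.471, -0.001], [-0.001, -0.001, -1.0]]
contact_force: [0.5, -0.2, -0.0]
width: 0.0928
grasp_force: 0.0
```

Run:
```python
from h import *
a,_=snap('scene','sc2');b,_=snap('top','tp2')
x=cv2.resize(a[160:280,310:440],None,fx=3,fy=3);y=cv2.resize(b[170:290,330:470],None,fx=3,fy=3)
cv2.imwrite('pics/c2.png',np.hstack([x,y])[:,:,::-1])
```

```text
(no output)
```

View pics/c2.png

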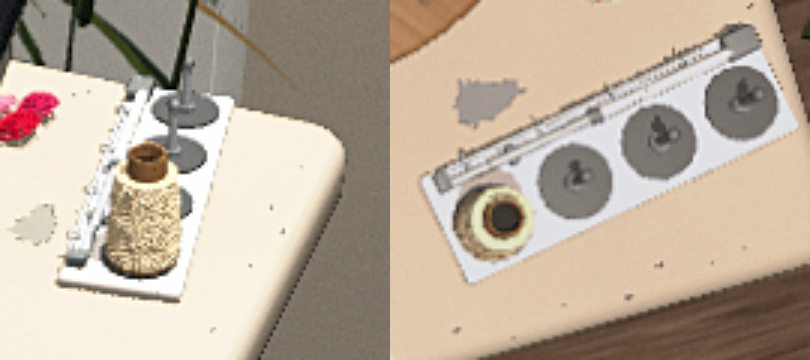

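Short stands upright and centred on felt 1 (scene crop 145,210; top crop 507,215). Next the tube.

Request:
carry_out(
  steps=[1,1,-40,0,1,1,-80,0,1,1,-105,0,1,1,-120,0,1,1,-120,0,1,1,-120,0],
)

```text
t: 12.3
eef_pos: [0.4693, 0.333, 0.09]
tool_rot: [[-0.471, 0.882, 0.002], [0.882, 0.471, 0.001], [0.0, 0.002, -1.0]]
contact_force: [0.3, -0.4, 0.6]
width: 0.0927
grasp_force: 0.0
```

Request:
carry_out(
  steps=[0,0,0,0,0,0,0,0,0,0,0,0,0,0,0,0,0,0,0,0,0,0,0,0,0,0,0,0,0,0,0,0],
  hand=1,
  newtons=20,
)

```text
t: 13.3
eef_pos: [0.4683, 0.3328, 0.0885]
tool_rot: [[-0.472, 0.882, 0.0], [0.882, 0.472, 0.0], [0.0, 0.0, -1.0]]
contact_force: [0.3, -0.2, -0.0]
width: 0.0378
grasp_force: 20.0
```

Request:
carry_out(
  steps=[0,0,5,0,0,0,20,0,0,0,45,0,0,0,80,0,0,0,115,0,0,0,135,0,0,0,135,0],
  newtons=25,
)

```text
t: 14.18
eef_pos: [0.4693, 0.3334, 0.2257]
tool_rot: [[-0.471, 0.882, 0.003], [0.882, 0.471, 0.002], [0.0, 0.004, -1.0]]
contact_force: [-0.3, 0.0, -1.8]
width: 0.0382
grasp_force: 25.0
```

Request:
carry_out(
  steps=[4,-30,0,0,9,-70,0,0,15,-115,0,0,21,-165,0,0,27,-215,0,-0.02,34,-265,0,-0.04,39,-310,0,-0.06,45,-351,0,-0.06,45,-351,0,-0.06,45,-351,0,-0.06,45,-351,0,-0.06],
)

```text
t: 15.55
eef_pos: [0.5129, -0.0171, 0.2227]
tool_rot: [[-0.419, 0.908, -0.001], [0.908, 0.419, 0.0], [0.001, -0.001, -1.0]]
contact_force: [-0.9, 0.6, -1.0]
width: 0.0381
grasp_force: 25.0
```

Request:
carry_out(
  steps=[0,-1,-40,0,0,-1,-80,0,0,-1,-95,0,0,-1,-105,0,0,-1,-115,0,0,-1,-125,0,0,-1,-133,0,0,-1,-138,0,0,-1,-141,0,0,-1,-141,0,0,-1,-141,0],
)

```text
t: 16.92
eef_pos: [0.5135, -0.0193, 0.0827]
tool_rot: [[-0.418, 0.909, 0.0], [0.909, 0.418, -0.0], [-0.0, 0.0, -1.0]]
contact_force: [0.4, 0.7, -0.7]
width: 0.0381
grasp_force: 25.0
```

Release and go over the squat spool at (493.5, 279).

Request:
carry_out(
  steps=[0,0,-1,0,0,0,-1,0,0,0,-1,0],
)

```text
t: 17.3
eef_pos: [0.5133, -0.0192, 0.0815]
tool_rot: [[-0.418, 0.909, 0.0], [0.909, 0.418, -0.0], [-0.0, 0.0, -1.0]]
contact_force: [0.7, -0.3, -0.8]
width: 0.0382
grasp_force: 25.0
```

Request:
carry_out(
  steps=[0,0,0,0,0,0,0,0,0,0,0,0,0,0,0,0,0,0,0,0,0,0,20,0,0,0,70,0,0,0,125,0,0,0,125,0,0,0,125,0],
  hand=-1,
)

```text
t: 18.55
eef_pos: [0.5132, -0.0192, 0.2062]
tool_rot: [[-0.418, 0.909, 0.0], [0.909, 0.418, -0.0], [-0.0, 0.0, -1.0]]
contact_force: [-0.2, 0.0, -0.4]
width: 0.0927
grasp_force: 0.0
```

Request:
carry_out(
  steps=[-4,50,0,0.02,-8,110,0,0.04,-12,170,0,0.06,-15,220,0,0.06,-18,265,0,0.06,-20,298,0,0.06,-20,298,0,0.06,-20,298,0,0.06],
)

```text
t: 19.55
eef_pos: [0.4926, 0.2779, 0.2048]
tool_rot: [[-0.472, 0.882, -0.002], [0.882, 0.472, -0.002], [-0.0, -0.003, -1.0]]
contact_force: [0.5, -0.4, -0.4]
width: 0.093
grasp_force: 0.0
```

Run:
```python
from h import *
a,_=snap('scene','sc3');b,_=snap('top','tp3')
x=cv2.resize(a[160:280,310:440],None,fx=3,fy=3);y=cv2.resize(b[170:290,330:470],None,fx=3,fy=3)
cv2.imwrite('pics/c3.png',np.hstack([x,y])[:,:,::-1])
```

```text
(no output)
```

View pics/c3.png

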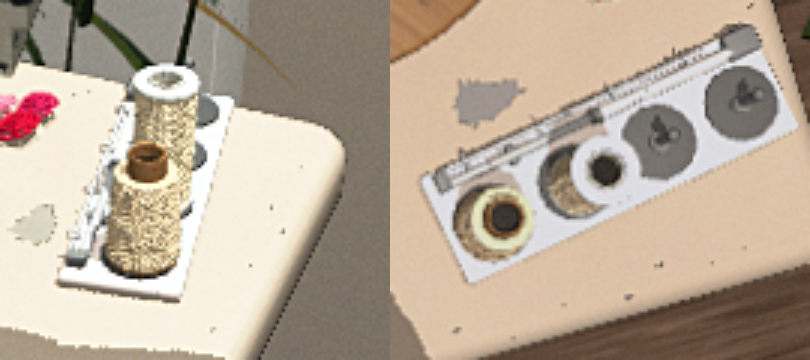

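The tube stands upright on pin 2 (top crop 605,172). Next the squat spool.

Request:
carry_out(
  steps=[1,1,-40,0,1,1,-80,0,1,1,-115,0,1,1,-135,0,1,1,-141,0,1,1,-141,0,1,1,-141,0],
)

```text
t: 20.52
eef_pos: [0.4954, 0.2803, 0.0671]
tool_rot: [[-0.471, 0.882, 0.002], [0.882, 0.471, 0.001], [-0.0, 0.003, -1.0]]
contact_force: [0.7, 1.0, 0.1]
width: 0.0929
grasp_force: 0.0
```

Request:
carry_out(
  steps=[0,0,0,0,0,0,0,0,0,0,0,0,0,0,0,0,0,0,0,0,0,0,0,0,0,0,0,0,0,0,0,0],
  hand=1,
  newtons=20,
)

```text
t: 21.52
eef_pos: [0.4943, 0.2798, 0.0654]
tool_rot: [[-0.471, 0.882, -0.0], [0.882, 0.471, 0.0], [0.0, -0.0, -1.0]]
contact_force: [0.5, 1.6, -0.2]
width: 0.043
grasp_force: 20.0
```

Request:
carry_out(
  steps=[0,0,5,0,0,0,20,0,0,0,45,0,0,0,80,0,0,0,115,0,0,0,140,0,0,0,140,0],
  newtons=25,
)

```text
t: 22.4
eef_pos: [0.496, 0.2806, 0.2092]
tool_rot: [[-0.472, 0.882, 0.006], [0.882, 0.472, 0.003], [-0.0, 0.006, -1.0]]
contact_force: [0.9, 0.3, -0.4]
width: 0.0427
grasp_force: 25.0
```

Request:
carry_out(
  steps=[4,-30,0,0,9,-70,0,0,15,-115,0,0,21,-165,0,0,27,-215,0,-0.02,34,-265,0,-0.04,39,-310,0,-0.06,44,-352,0,-0.06,44,-352,0,-0.06,44,-352,0,-0.06,44,-352,0,-0.06],
)

```text
t: 23.78
eef_pos: [0.538, -0.0711, 0.205]
tool_rot: [[-0.419, 0.908, -0.001], [0.908, 0.419, 0.0], [0.001, -0.0, -1.0]]
contact_force: [-0.6, -0.1, -0.3]
width: 0.0429
grasp_force: 25.0
```

Run:
```python
from h import *
a,_=snap('scene','sc4')
cv2.imwrite('pics/c4.png',cv2.resize(a[80:280,290:450],None,fx=2.5,fy=2.5)[:,:,::-1])
```

```text
(no output)
```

View pics/c4.png

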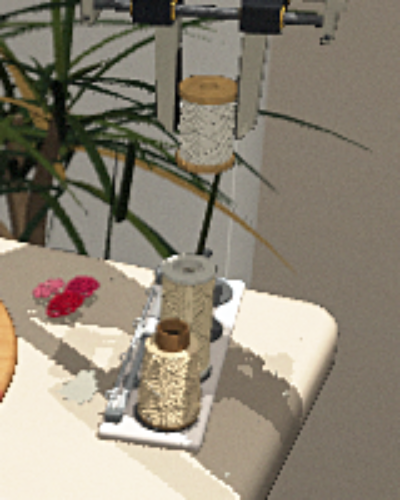

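The spool is held straight at crop (207,125). Lowering it onto pin 3.

Request:
carry_out(
  steps=[0,-1,-40,0,0,-1,-80,0,0,-1,-98,0,0,-1,-108,0,0,-1,-118,0,0,-1,-128,0,0,-1,-137,0,0,-1,-143,0,0,-1,-147,0,0,-1,-147,0,0,-1,-147,0],
)

```text
t: 25.2
eef_pos: [0.5384, -0.0733, 0.0586]
tool_rot: [[-0.418, 0.909, 0.0], [0.909, 0.418, -0.0], [-0.0, 0.0, -1.0]]
contact_force: [-0.1, 0.6, -0.4]
width: 0.0428
grasp_force: 25.0
```

Request:
carry_out(
  steps=[0,0,0,0,0,0,0,0],
)

```text
t: 25.45
eef_pos: [0.5383, -0.0732, 0.0585]
tool_rot: [[-0.418, 0.909, 0.0], [0.909, 0.418, -0.0], [-0.0, 0.0, -1.0]]
contact_force: [0.3, 0.3, -1.2]
width: 0.0428
grasp_force: 25.0
```

Request:
carry_out(
  steps=[0,0,0,0,0,0,0,0,0,0,0,0,0,0,0,0,0,0,0,0,0,0,20,0,0,0,70,0,0,0,125,0,0,0,150,0,0,0,150,0],
  hand=-1,
)

```text
t: 26.7
eef_pos: [0.5399, -0.0736, 0.2113]
tool_rot: [[-0.418, 0.909, 0.005], [0.909, 0.418, -0.001], [-0.003, 0.004, -1.0]]
contact_force: [0.3, -0.4, -1.1]
width: 0.093
grasp_force: 0.0
```

Request:
carry_out(
  steps=[-2,50,0,0.02,-4,110,0,0.04,-7,170,0,0.06,-10,220,0,0.06,-12,265,0,0.06,-13,300,0,0.06,-13,300,0,0.06,-13,300,0,0.06],
)

```text
t: 27.7
eef_pos: [0.5246, 0.2261, 0.2067]
tool_rot: [[-0.472, 0.882, -0.002], [0.882, 0.472, -0.001], [0.0, -0.003, -1.0]]
contact_force: [-1.3, 0.7, -0.4]
width: 0.0932
grasp_force: 0.0
```

Run:
```python
from h import *
a,_=snap('scene','sc5');b,_=snap('top','tp5')
x=cv2.resize(a[130:310,230:440],None,fx=2,fy=2);y=cv2.resize(b[130:310,280:470],None,fx=2,fy=2)
cv2.imwrite('pics/c5.png',np.hstack([x,y])[:,:,::-1])
```

```text
(no output)
```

View pics/c5.png

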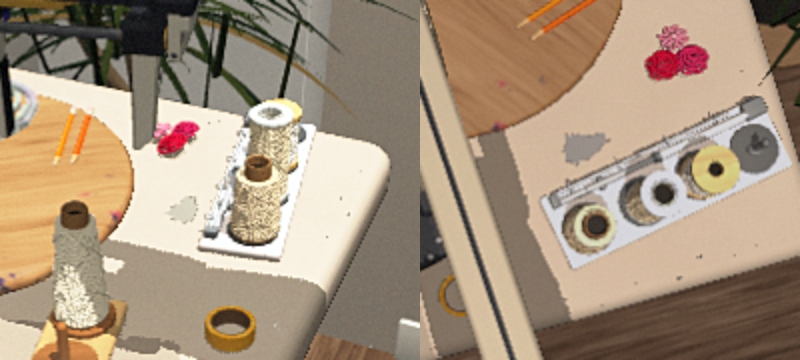

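Three threads are in place (top crop 596,225; 663,194; 715,170), and tall still stands on its peg (scene crop 78,265). Next I'll grasp tall at TCP z about 98 mm.

Request:
carry_out(
  steps=[0,1,-30,0,0,1,-65,0,0,1,-95,0,0,1,-110,0,0,1,-110,0,0,1,-110,0],
)

```text
t: 28.55
eef_pos: [0.5263, 0.2278, 0.0999]
tool_rot: [[-0.471, 0.882, 0.002], [0.882, 0.471, 0.001], [-0.0, 0.002, -1.0]]
contact_force: [1.0, 0.0, 0.1]
width: 0.093
grasp_force: 0.0
```

Request:
carry_out(
  steps=[0,0,0,0,0,0,0,0,0,0,0,0,0,0,0,0,0,0,0,0,0,0,0,0,0,0,0,0,0,0,0,0],
  hand=1,
  newtons=20,
)

```text
t: 29.55
eef_pos: [0.5254, 0.2278, 0.0985]
tool_rot: [[-0.472, 0.882, 0.0], [0.882, 0.472, 0.0], [-0.0, 0.0, -1.0]]
contact_force: [-0.0, 0.5, -0.4]
width: 0.0358
grasp_force: 19.9
```

Request:
carry_out(
  steps=[0,0,5,0,0,0,20,0,0,0,45,0,0,0,80,0,0,0,115,0,0,0,140,0,0,0,140,0],
  newtons=25,
)

```text
t: 30.42
eef_pos: [0.5268, 0.2283, 0.2422]
tool_rot: [[-0.472, 0.882, 0.006], [0.882, 0.472, 0.002], [-0.001, 0.006, -1.0]]
contact_force: [-0.4, 0.2, -0.8]
width: 0.0356
grasp_force: 24.8
```

Request:
carry_out(
  steps=[3,-30,0,0,7,-70,0,0,12,-115,0,0,18,-165,0,0,24,-215,0,-0.02,30,-265,0,-0.04,34,-310,0,-0.06,38,-355,0,-0.06,38,-355,0,-0.06,38,-355,0,-0.06,38,-355,0,-0.06],
)

```text
t: 31.8
eef_pos: [0.5631, -0.126, 0.238]
tool_rot: [[-0.419, 0.908, -0.001], [0.908, 0.419, 0.001], [0.001, -0.0, -1.0]]
contact_force: [-0.7, -0.2, -1.0]
width: 0.036
grasp_force: 24.8
```

Run:
```python
from h import *
a,_=snap('scene','sc6')
cv2.imwrite('pics/c6.png',cv2.resize(a[60:280,290:450],None,fx=2.5,fy=2.5)[:,:,::-1])
```

```text
(no output)
```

View pics/c6.png

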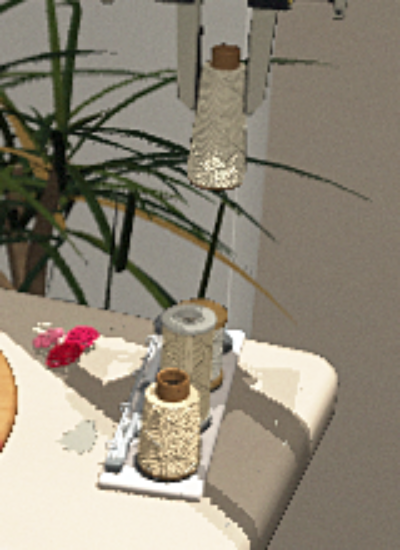

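Tall hangs nearly upright at crop (217,120), well within the 9 mm clearance. Lowering.

Request:
carry_out(
  steps=[0,0,-40,0,0,0,-80,0,0,0,-98,0,0,0,-106,0,0,0,-114,0,0,0,-122,0,0,0,-130,0,0,0,-137,0,0,0,-143,0,0,0,-146,0,0,0,-146,0,0,0,-146,0],
)

```text
t: 33.35
eef_pos: [0.5635, -0.1273, 0.0928]
tool_rot: [[-0.418, 0.909, 0.0], [0.909, 0.418, -0.0], [-0.0, 0.0, -1.0]]
contact_force: [-0.5, -0.1, -0.7]
width: 0.0359
grasp_force: 24.8
```

Request:
carry_out(
  steps=[0,0,-1,0,0,0,-1,0],
)

```text
t: 33.6
eef_pos: [0.5633, -0.1272, 0.0915]
tool_rot: [[-0.418, 0.909, 0.0], [0.909, 0.418, -0.0], [-0.0, 0.0, -1.0]]
contact_force: [-0.6, -0.9, -0.8]
width: 0.0364
grasp_force: 24.8
```

Request:
carry_out(
  steps=[0,0,0,0,0,0,0,0,0,0,0,0,0,0,0,0,0,0,0,0,0,0,20,0,0,0,70,0,0,0,120,0,0,0,150,0,0,0,150,0],
  hand=-1,
)

```text
t: 34.85
eef_pos: [0.5653, -0.1279, 0.2467]
tool_rot: [[-0.418, 0.909, 0.008], [0.909, 0.418, -0.002], [-0.005, 0.006, -1.0]]
contact_force: [-0.2, 0.1, -0.2]
width: 0.0935
grasp_force: 0.0
```

Request:
carry_out(
  steps=[-15,50,0,0,-30,110,0,0,-45,170,0,0,-60,230,0,0,-80,290,0,0,-80,350,0,0,-80,400,0,0,-80,400,0,0,-80,400,0,0],
)

```text
t: 35.98
eef_pos: [0.4828, 0.2723, 0.2405]
tool_rot: [[-0.418, 0.908, -0.001], [0.908, 0.418, -0.001], [-0.0, -0.002, -1.0]]
contact_force: [0.3, -0.5, -0.3]
width: 0.0929
grasp_force: 0.0
```

Run:
```python
from h import *
a,_=snap('scene','sc7');b,_=snap('top','tp7')
x=cv2.resize(a[160:270,320:430],None,fx=3.5,fy=3.5);y=cv2.resize(b[175:285,345:465],None,fx=3.5,fy=3.5)
cv2.imwrite('pics/c7.png',np.hstack([x,y])[:,:,::-1])
```

```text
(no output)
```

View pics/c7.png

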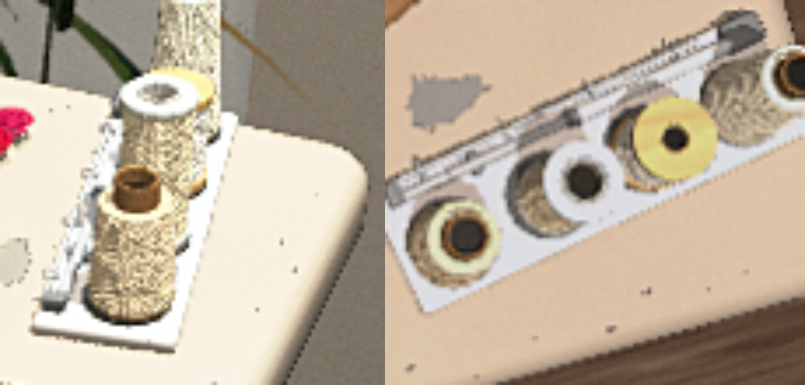

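All four are on their pins. I'll compute the tip positions against the pins as a check (tips at top crop 466,237; 586,182; 675,138; about 796,75).

Run:
```python
from m import *
p=full([(81,237),(201,182),(290,138),(411,75)],3.5,(345,175))
print(np.round(at_z('top',p,[.087,.103,.073,.118])*1e3,1))
d=np.load('pics/tp7.npy')
for q in p:
    u,v=np.round(q).astype(int);w=d[v-5:v+6,u-5:u+6]
    yy,xx=np.mgrid[v-5:v+6,u-5:u+6]
    z=at_d('top',np.c_[xx.ravel(),yy.ravel()],w.ravel())[:,2];print(np.round(np.percentile(z,[90,97])*1e3,1))
```

```text
[[ 485.7   36.5   87. ]
 [ 511.3  -21.3  103. ]
 [ 536.7  -74.    73. ]
 [ 561.9 -123.9  118. ]]
[86.3 88.1]
[103.  104.5]
[74.6 75.5]
[117.6 118.8]
```

All four tops are at their expected heights and within about 4 mm of the pins.

```bash
python3 -c "
from station import job;print(job.finish_job())"
```

```text
the job is handed in; nothing more can be done
None
```

I moved all four threads onto the stand's pins in their rack order (short, tube, squat, tall from the left) and handed the job in. The last check had each upright, its top within about 4 mm of its pin and at seated height; no verdict came back.

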